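# Pack the lunch box in layers

## Task

Pack the steel lunch box in layers: first set the flat snack tub on the bottom of the box, lid up, and let it go; then lower the wooden divider, with its two boiled eggs standing in its pockets, flat onto the box's two inner ledges over the tub. Lift the divider by its fin, keep it level and set it down gently so that the eggs stay upright in their pockets and do not crack; leave the mug, the garlic and the teaspoon where they are.

Things in the scene. Friction and masses are not known exactly. Their poses are not given: they have to be found in the camera images.
- lunch_box: Open steel lunch box, fixed. Outside 132 (its x) x 188 (its y) x 64 high, walls and floor 4 thick: inside 124 x 180, floor at z = 4, rim at z = 64. At both y ends an inner ledge 15 wide runs across the width, its top at z = 48; between the ledges 150 is open along y. Origin: centre of the underside, z up. Same after a half turn.
- snack_tub: Closed flat food tub, steel with a flat grey lid, a plain block to the gripper: 84 (its x) x 58 (its y) x 38 high, 0.18 kg (varies). Origin: centre of the underside, z up out of the lid. Grip it across the 58 mm sides.
- divider: Loose pale wooden plate, 114 (x) x 170 (y) x 5 thick, 0.12 kg (varies); in the box 5 mm to spare on each side, either way round, its short sides on the ledges, underside at box z = 48. In its middle a fin to grip it by: 12 thick (x), 44 long (y), top 38 above the underside. Egg pockets at y = +50 and -50: collars of 42 outer, 34 inner diameter, rim 9 above the underside. Origin: centre of the underside.
- pocket_a (a point): Centre of the rim of the divider's pocket at its y = +50, 9 above its underside.
- pocket_b (a point): Centre of the rim of the divider's pocket at its y = -50, 9 above its underside.
- egg_a: Brown boiled egg, rigid, 57 tall, 44 diameter at its widest, 0.058 kg. It stands loose, blunt end down, in pocket_a, 8 sunk below the rim, its top 58 above the divider's underside; 28 from the fin's middle to the egg's side. Origin: at the blunt end, z up. Cracks if fingers press it with over 10 N or the divider jolts it with over 8 N.
- egg_b: The other egg, just like egg_a, in pocket_b.
- mug: Bystander: green and white mug, 78 x 116 x 101 high. Origin: underside.
- garlic: Bystander: garlic bulb, 56 diameter. Origin: underside.
- teaspoon: Bystander: steel teaspoon 130 long. Origin: underside.
There are look-alikes about, which are no part of the job. Leave any blue or orange look-alike of the egg_b alone. Leave any turquoise look-alike of the snack_tub alone.

How it is judged:
On the way:
1. the snack tub lies flat, lid up, on the floor of the lunch box and is let go (x of snack_tub in the frame of lunch_box between -0.05 and 0.05 m and y of snack_tub in the frame of lunch_box between -0.07 and 0.07 m and z of snack_tub in the frame of lunch_box below 0.01 m and angle between snack_tub's own z axis and vertical below 0.1 rad and contact force between the fingers and snack_tub below 0.2 N and linear speed of snack_tub below 0.03 m/s), for 0.2 s.
At the end, for the whole second after the job is handed in: Tub flat on the box floor (under 10 mm above the box underside, tilt < 0.1 rad); divider on both ledges (underside 44-52 mm up, centred to 12 mm, tilt < 0.05); each egg in its pocket (bottom within 10 mm of the centre, -6 to 8 mm from the divider's underside, tilt < 0.5 rad); all at rest (x of snack_tub in the frame of lunch_box between -0.05 and 0.05 m and y of snack_tub in the frame of lunch_box between -0.07 and 0.07 m and z of snack_tub in the frame of lunch_box below 0.01 m and angle between snack_tub's own z axis and vertical below 0.1 rad and x of divider in the frame of lunch_box between -0.012 and 0.012 m and y of divider in the frame of lunch_box between -0.012 and 0.012 m and z of divider in the frame of lunch_box between 0.044 and 0.052 m and angle between divider's own z axis and vertical below 0.05 rad and horizontal distance between egg_a and pocket_a below 0.01 m and z of egg_a in the frame of divider between -0.006 and 0.008 m and angle between each of egg_a, egg_b's own z axis and vertical below 0.5 rad and horizontal distance between egg_b and pocket_b below 0.01 m and z of egg_b in the frame of divider between -0.006 and 0.008 m and linear speed of each of snack_tub, divider, egg_a, egg_b below 0.03 m/s); the robot touches nothing.
It fails at once if an egg is cracked: pressed by the fingers with more than 10 N or jolted by the divider with more than 8 N (contact force between the fingers and egg_a above 10 N or contact force between the fingers and egg_b above 10 N or contact force between divider and egg_a above 8 N or contact force between divider and egg_b above 8 N).
It fails at once if the divider is dropped (falls free at over 0.4 m/s, about 8 mm of fall) (contact force between the fingers and divider below 0.1 N and linear speed of divider above 0.4 m/s).
It fails at once if an egg leaves its pocket (distance between egg_a and pocket_a above 0.025 m or distance between egg_b and pocket_b above 0.025 m).
It fails at once if the mug, garlic or teaspoon is moved by more than 30 mm (distance of any of mug, garlic, teaspoon from where it was at the start of the episode above 0.03 m).
It also fails if it takes over 64 s, if anything falls off the work surface, if the arm or the gripper's body presses on something with over 40 N, if the wrist force passes 120 N, or if a joint passes its speed limit or range.

## Robot

A 7-joint arm with a two-finger parallel gripper is mounted at the origin on a cart in front of the work surface, level with it; the furniture and walls round the work are solid. World frame = base frame: x ahead of the robot, y to its left, z up, the work surface at z = 0. Lengths are in m, angles in rad, forces in N, time in s.
With the tool pointing down it reaches from about 0.35 to 0.9 m from the base axis. Payload 8.1 kg.
Tool frame: the origin (TCP) lies at the very end of the fingers, on their centre line; the grasp point (between the pads) lies 19 mm behind it (grasp_offset is the distance from the TCP to the grasp point, in m); z points along the fingers, y is the line along which they close (so a half turn about z gives the same grasp; the last joint's range is limited). The gripper opens to 92 mm and grips with 3 to 60 N. Pads are 19 mm wide; open, the fingers measure 130 mm over their backs; the gripper's body (75 mm by 190 mm) begins 47 mm behind the grasp point.
Start: joints at [1.097, 0.434, 0.025, 1.573, -0.012, 1.134, -0.075], TCP at [0.226, -0.583, 0.227] pointing down, gripper open.
Joint ranges: [-2.62, 2.62], [-0.44, 2.09], [-1.27, 1.32], [0.08, 2.57], [-1.32, 4.46], [0.12, 2], [-2.74, 2.74]. Speed limits (rad/s): [2.22, 2.22, 3.01, 3.01, 3.14, 3.14, 3.14].

## Interface

Orientations are given as a rotation vector (axis times angle).
In Python, from cell import observe, get_image, camera_params, sign_off, silhouettes, grasp_offset gives the robot as it stands. The module is installed in compiled form; this text tells all that it offers.
- The arm moves only by the tool jog_arm, never from a script. Its argument "motion" is a list that holds one entry, the list of rows, each a list of 7 numbers: the shift along the tool's x, y, z in m, then the turn, a rotation vector about the tool's x, y, z in rad, then the closure, from -1 (fully open) to 1 (shut), so that 0 is half open. In form: [[[dx, dy, dz, wx, wy, wz, hand], ...]]. A call has 1 to 10 rows; each row is the pose to reach, as a shift and turn from the pose commanded when the call began, along the tool's axes at that moment; what a row does not reach only later rows make up. A row lasts 1/12 s, in which the tool goes at most 41.7 mm and 7.16 degrees, less where a joint would pass 70% of its speed; a pose out of reach is approached as far as the arm can. A call with a gripper value outside its range is refused whole. The fingers move at their own pace and stop on an object; "force" is the grip in N (left out, the last holds). Time passes only in rows, so rows that repeat a pose let the fingers close. It gives the time, the measured TCP pose, the force, the opening and the grip force at its end, in the units of the state.
- observe(): the state, without advancing time (a new reading comes with each control period).
- get_image(name): name is "scene" or "top" or "wrist"; returns the picture (384x512x3 uint8, red, green, blue); there is no depth.
- camera_params(name): a dict with "vertical_fov" (degrees; the focal length in pixels is half the picture's height over the tangent of half this angle, whatever the lens; pixels are square), "cx", "cy" (the principal point, pixels), "dist_coeffs" ([k1, k2, p1, p2, k3] as OpenCV has them; the pictures are not rectified), "T" (4x4, takes a point from camera to world coordinates). Camera axes: x right, y down, z forward; pixel columns grow to the right and rows downward; lengths in m; the calibration is good to about 2 mm. A picture is of the moment at which its call begins: read the wrist's pose just before it. camera_params takes no time and is no camera call; for the wrist camera it gives the pose at the moment of the call.
- sign_off(): hands the job in; it is judged then, once.
Trained networks look in the newest picture that a camera, given by its name, has taken for a name from the list of things; names that differ only in an ending like _2 or _b are one class to them, and where a whole thing is asked for, a point or a joint stands for the part that bears it (a point fixed in the world has none). Each returns a list of dicts, best first, with "p" (0 to 1); they miss things now and then, are a little off and sometimes report something else, mostly with a low value. They report only what shows in the picture. A call takes as long as a camera call. They do not tell look-alikes from the thing itself.
- silhouettes(query, camera): "mask" (384x512 bool, what is visible of it) and "pixel" ([column, row] in pixels, amid what is visible of it).
The state is a dict: "clock": time; "joints": joint angles; "dq": joint speeds; "joint_efforts": joint torques, N m; "position": TCP position; "ee_rot": TCP orientation; "force": force on the tool from outside, world axes, zero at the start; "ft_torque": the same for the moment, N m; "width": opening from 0.0 (shut) to 1.0 (fully open); "gripper_force": force on a finger pad.
Only numpy, scipy, OpenCV 4.12 (cv2) and the standard library are available. Lean on these libraries where they do the work, as an engineer would, in place of code of your own. Each camera call takes 0.05 s, during which the arm holds its last target. There are 200 camera calls.

## Working session

There is one attempt and no reset: what is moved stays moved. The work goes in short steps, Python scripts to look and compute and a tool call to move; the robot and the scene stay as the last step left them, time stands still between calls to the robot, and variables do not carry over. Pictures are saved under pics/ and viewed, at most 10 in all, crops included, and the job is handed in when it is done.

Besides the shell and the picture viewer there is one more tool, called after "Call:" as name(argument=value, ...), one argument or row to a line, values as JSON. jog_arm: Moves the arm, as the interface text tells. Its arguments: {"type":"object","properties":{"motion":{"type":"array"},"force":{"type":"number"}},"required":["motion"]}

```bash
mkdir -p pics
cat > h.py <<'E'
import numpy as np, cv2
from cell import *
from scipy.spatial.transform import Rotation as R
def cam(n):
    p=camera_params(n); f=192/np.tan(np.radians(p['vertical_fov'])/2)
    return np.array([[f,0,p['cx']],[0,f,p['cy']],[0,0,1]]),np.array(p['dist_coeffs'],float),np.array(p['T'])
def toplane(n,px,z,c=None):
    K,d,T=c or cam(n)
    u=cv2.undistortPoints(np.array(px,float).reshape(-1,1,2),K,d).reshape(-1,2)
    r=np.c_[u,np.ones(len(u))]@T[:3,:3].T
    return T[:3,3]+r*((z-T[2,3])/r[:,2])[:,None]
def proj(n,P,c=None):
    K,d,T=c or cam(n); Ti=np.linalg.inv(T)
    return cv2.projectPoints(np.array(P,float).reshape(-1,3),cv2.Rodrigues(Ti[:3,:3])[0],Ti[:3,3],K,d)[0].reshape(-1,2)
def save(im,f,s=1):
    cv2.imwrite('pics/'+f,cv2.resize(im[:,:,::-1],None,fx=s,fy=s,interpolation=cv2.INTER_CUBIC))
E
python3 - <<'E'
from h import *
s=observe(); print({k:np.round(v,3) for k,v in s.items()}, grasp_offset)
t=get_image('top'); c=get_image('scene')
save(t,'top.png',1.5); save(c,'scene.png',1.5)
for n in ('top','scene'): print(n,cam(n)[2].round(3).tolist(),cam(n)[0][0,0])
for q in ['lunch_box','snack_tub','divider','egg_a','mug','garlic','teaspoon']:
  for n in ('top','scene'):
    for r in silhouettes(q,n): print(q,n,round(r['p'],2),np.round(r['pixel']),r['mask'].sum(), toplane(n,r['pixel'],0)[0].round(3))
E
```

```text
{'clock': np.float64(0.0), 'joints': array([ 1.097,  0.435,  0.025,  1.574, -0.012,  1.134, -0.075]), 'dq': array([-0.003,  0.   , -0.001,  0.   ,  0.001, -0.001, -0.001]), 'joint_efforts': array([-1.0000e-03, -6.6785e+01,  9.8400e-01, -3.1446e+01, -6.1000e-02,
        4.3000e-02,  0.0000e+00]), 'position': array([ 0.226, -0.582,  0.226]), 'ee_rot': array([-3.086e+00, -5.790e-01,  1.000e-03]), 'force': array([0.668, 0.317, 0.18 ]), 'ft_torque': array([-0.016, -0.004,  0.069]), 'gripper_force': np.float64(0.0), 'width': np.float64(1.002)} 0.0188
top [[0.033, -0.977, 0.21, 0.247], [-0.999, -0.032, 0.011, 0.132], [-0.004, -0.21, -0.978, 1.327], [0.0, 0.0, 0.0, 1.0]] 482.7099863681986
scene [[-0.026, -0.539, 0.842, -0.743], [-1.0, 0.02, -0.018, 0.169], [-0.007, -0.842, -0.54, 0.844], [0.0, 0.0, 0.0, 1.0]] 465.7972899388143
lunch_box top 0.9 [378. 227.] 3911 [ 0.437 -0.216  0.   ]
lunch_box scene 0.92 [394. 218.] 578 [ 0.432 -0.295  0.   ]
snack_tub top 0.63 [105. 230.] 713 [0.403 0.54  0.   ]
snack_tub top 0.57 [284. 229.] 667 [0.423 0.044 0.   ]
snack_tub scene 0.78 [127. 225.] 447 [0.4
[... 276 characters left out ...]
0.16  0.   ]
egg_a top 0.57 [167. 219.] 167 [0.44  0.368 0.   ]
egg_a top 0.49 [206. 211.] 218 [0.467 0.263 0.   ]
egg_a top 0.46 [242. 204.] 175 [0.49  0.164 0.   ]
egg_a scene 0.67 [248. 204.] 136 [0.528 0.165 0.   ]
egg_a scene 0.61 [218. 215.] 186 [0.468 0.262 0.   ]
egg_a scene 0.6 [252. 220.] 182 [0.437 0.154 0.   ]
egg_a scene 0.51 [182. 216.] 183 [0.465 0.377 0.   ]
mug top 0.73 [195. 138.] 1022 [0.678 0.304 0.   ]
mug scene 0.85 [206. 176.] 778 [0.718 0.314 0.   ]
garlic top 0.53 [308. 148.] 257 [ 0.658 -0.02   0.   ]
garlic scene 0.67 [300. 176.] 176 [ 0.703 -0.025  0.   ]
garlic scene 0.65 [393. 217.] 552 [ 0.432 -0.291  0.   ]
teaspoon top 0.61 [255. 141.] 238 [0.675 0.131 0.   ]
```

View pics/top.png

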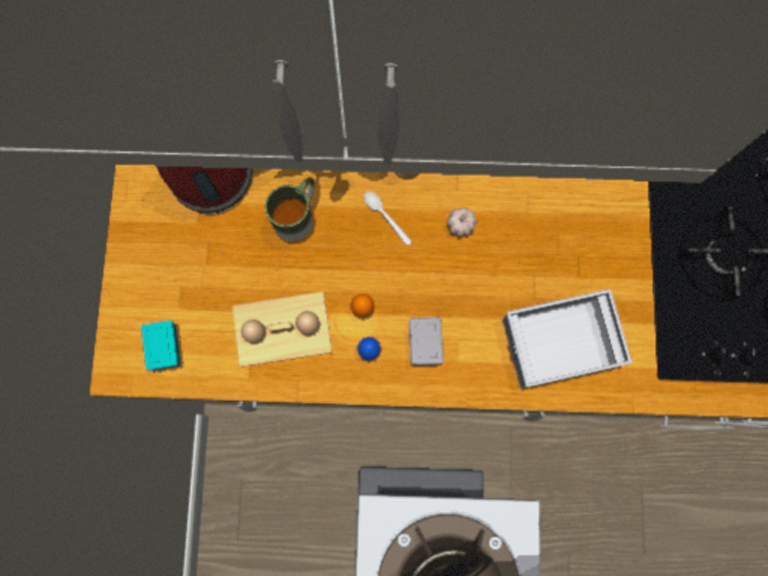

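View pics/scene.png

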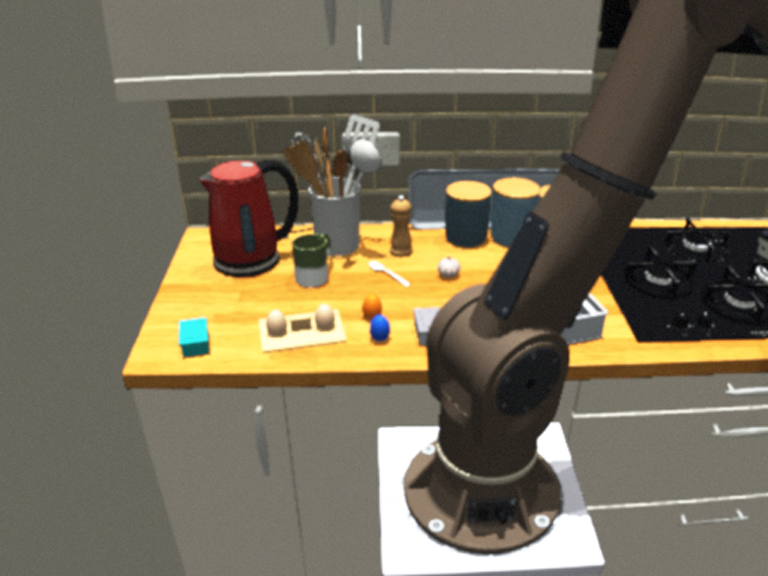

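The top view (in 512x384 pixels) shows these things:
- **Tub candidates:** the grey block at (284,229) and a turquoise one at (105,230). The scene network also reports the mug at (207,175). I choose the grey one.
- **Egg candidates:** brown at (167,219) and (206,211) standing on the divider, orange at (242,204) and blue at (242,230). I choose the brown ones.
- **Divider and box:** one each, the divider at (189,223) and the box at (378,227).

Next I fit the poses and check the choice in a crop.

```bash
cat >> h.py <<'E'
from scipy.optimize import minimize
def blk(a,b,h,z0=0): return [np.array([[x,y,z] for x in(-a/2,a/2) for y in(-b/2,b/2) for z in(z0,z0+h)])]
def egg(y):
    t=np.linspace(0,2*np.pi,24,endpoint=False)
    return np.array([[r*np.cos(k),y+r*np.sin(k),z] for r,z in((11,3),(17,9),(21,18),(22,25),(19,38),(12,50),(3,58)) for k in t])/1000
MODELS={'lunch_box':blk(.132,.188,.064),'snack_tub':blk(.084,.058,.038),
 'divider':blk(.114,.170,.005)+blk(.012,.044,.038)}
def fit(name,obs,x0,z=0):
    """obs: list of (camera name, mask, calib); pose x,y,yaw by silhouette overlap"""
    def cost(p):
        T=R.from_euler('z',p[2]).as_matrix(); c=0
        for n,m,k in obs:
            im=np.zeros((384*2,512*2),np.uint8)
            for P in MODELS[name]:
                q=proj(n,P@T.T+[p[0],p[1],z],k)
                cv2.fillConvexPoly(im,np.round(cv2.convexHull((((q+.5)*2-.5)*16).astype(np.float32))).astype(int),1,shift=4)
            M=cv2.resize(m.astype(np.uint8),None,fx=2,fy=2,interpolation=cv2.INTER_NEAREST)
            c+=1-(im&M).sum()/max(1,(im|M).sum())
        return c
    best=None
    for y in np.arange(-1.5,1.6,.3):
        x=[x0[0],x0[1],y]
        r=minimize(cost,x,method='Nelder-Mead',options=dict(initial_simplex=[x,[x[0]+.02,*x[1:]],[x[0],x[1]+.02,x[2]],[x[0],x[1],x[2]+.25]],xatol=2e-4,fatol=1e-4,maxiter=120))
        if best is None or r.fun<best.fun: best=r
    return best.x,best.fun
E
python3 - <<'E'
from h import *
t=get_image('top'); s=get_image('scene'); C={n:cam(n) for n in('top','scene')}
for q,px in [('lunch_box',(378,227)),('snack_tub',(284,229)),('divider',(189,223))]:
  m={}
  for n in ('top','scene'):
    rs=silhouettes(q,n)
    tgt=px if n=='top' else proj('scene',toplane('top',px,0))[0]
    m[n]=min(rs,key=lambda r:np.hypot(*(np.array(r['pixel'])-tgt)))['mask']
  x0=toplane('top',px,.02)[0]
  print(q,'top',*fit(q,[('top',m['top'],C['top'])],x0))
  if q=='divider': # eggs hide the plate edges: fill with hull of mask minus nothing
    print(q,'scene',*fit(q,[('scene',m['scene'],C['scene'])],x0))
for n,c in(('top',C['top']),): save(t[180:270,140:440],'crop.png',2.6)
# egg positions, silhouette centre at mid height
for n in C:
  for r in silhouettes('egg_a',n): print(n,toplane(n,r['pixel'],.031)[0].round(4))
E
```

```text
lunch_box top [ 0.43497722 -0.20328318  0.24173277] 0.026571737333926593
snack_tub top [0.42348555 0.04501853 0.08113049] 0.058471760797342176
divider top [0.44118982 0.31162691 0.18048372] 0.17323139456111492
divider scene [0.43975273 0.31427478 0.19479464] 0.3153224216130941
top [0.4877 0.1586 0.031 ]
top [0.4523 0.2621 0.031 ]
top [0.405 0.156 0.031]
top [0.4288 0.3668 0.031 ]
scene [0.3987 0.1432 0.031 ]
scene [0.427  0.3656 0.031 ]
scene [0.438  0.2646 0.031 ]
scene [0.4683 0.1566 0.031 ]
```

View pics/crop.png

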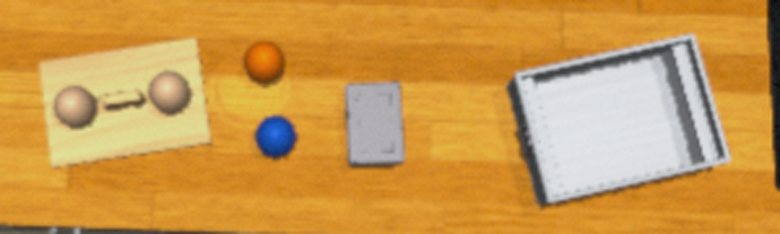

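The crop confirms it: the grey tub is at (284,229) with the brown eggs on the divider to its left, and the box is at (378,227). I'll go over the box first and look with the wrist camera.

```bash
cat >> h.py <<'E'
def go(x,y,z,yaw):
    s=observe(); R0=R.from_rotvec(s['ee_rot']); Rt=R.from_matrix(np.array([[np.cos(yaw),np.sin(yaw),0],[np.sin(yaw),-np.cos(yaw),0],[0,0,-1.]]))
    d=R0.inv().apply(np.array([x,y,z])-s['position']); w=(R0.inv()*Rt).as_rotvec()
    print('t',round(float(s['clock']),2),'pos',np.round(s['position'],4),'delta',np.round(d,4),np.round(w,4),'q',np.round(s['joints'],2),'F',np.round(s['force'],1),'w',round(float(s['width']),3),round(float(s['gripper_force']),1))
E
python3 - <<'E'
from h import *
go(.42,-.2,.25,.24)
p=observe(); print((cam('wrist')[2]).round(3).tolist())
E
```

```text
t 1.3 pos [ 0.2264 -0.5825  0.2267] delta [ 0.319  -0.2864 -0.0233] [ 0.     -0.      0.1307] q [ 1.1   0.43  0.02  1.57 -0.01  1.13 -0.08] F [ 0.6 -0.2  0.8] w 1.001 0.0
[[0.362, -0.901, -0.237, 0.29], [-0.932, -0.35, -0.091, -0.557], [-0.001, 0.254, -0.967, 0.384], [0.0, 0.0, 0.0, 1.0]]
```

Call:
jog_arm(
  motion=[
    [[0.024, -0.0215, -0.002, 0, 0, 0.01, -1], [0.056, -0.05, -0.005, 0, 0, 0.03, -1], [0.088, -0.079, -0.008, 0, 0, 0.05, -1], [0.12, -0.108, -0.011, 0, 0, 0.07, -1], [0.152, -0.137, -0.014, 0, 0, 0.09, -1], [0.184, -0.166, -0.017, 0, 0, 0.11, -1], [0.216, -0.195, -0.02, 0, 0, 0.13, -1], [0.248, -0.224, -0.022, 0, 0, 0.13, -1], [0.28, -0.253, -0.023, 0, 0, 0.13, -1], [0.319, -0.286, -0.023, 0, 0, 0.13, -1]],
  ],
)

```text
clock: 2.13
position: [0.4104, -0.2179, 0.2502]
ee_rot: [3.118, 0.377, 0.002]
force: [0.5, -0.6, -0.4]
width: 1.001
gripper_force: 0.0
```

Run:
```python
from h import *
c=cam('wrist'); im=get_image('wrist'); save(im,'w1.png',1.2)
rs=silhouettes('lunch_box','wrist'); 
for r in rs: print(r['p'],r['pixel'],r['mask'].sum())
print('fit',*fit('lunch_box',[('wrist',rs[0]['mask'],c)],(.435,-.203)))
go(.40,.045,.22,.08)
```

```text
0.58 [244.4, 149.9] 16808
fit [ 0.43404395 -0.20019643  0.24102453] 0.022701273232405783
t 2.23 pos [ 0.4132 -0.2131  0.2502] delta [ 0.0511 -0.2533  0.0307] [-0.0015 -0.0028  0.1708] q [ 0.52  0.16 -0.18  1.9   0.03  1.08 -0.99] F [-0.4 -0.  -0.5] w 1.003 0.0
```

View pics/w1.png

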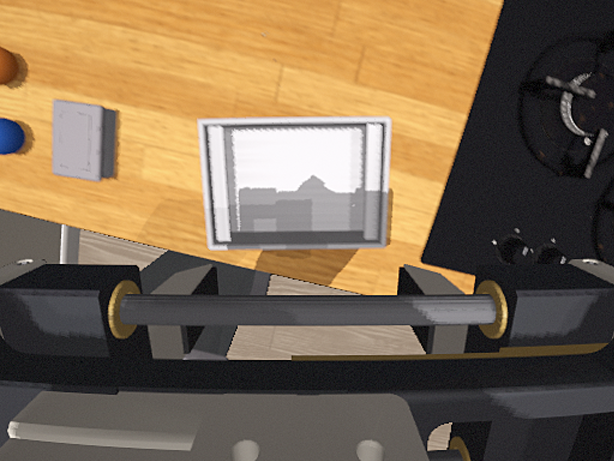

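The wrist view shows the box at (295,185), empty with ledges at both ends, and the grey tub at (85,140). The box pose agrees with the top view to about 3 mm. Now over the tub.

Call:
jog_arm(
  motion=[
    [[0.005, -0.025, 0.003, 0, 0, 0.02, -1], [0.011, -0.055, 0.007, 0, 0, 0.04, -1], [0.019, -0.092, 0.011, 0, 0, 0.06, -1], [0.026, -0.13, 0.016, 0, 0, 0.09, -1], [0.034, -0.167, 0.02, 0, 0, 0.12, -1], [0.041, -0.205, 0.025, 0, 0, 0.14, -1], [0.047, -0.235, 0.029, 0, 0, 0.16, -1], [0.051, -0.253, 0.031, 0, 0, 0.17, -1], [0.051, -0.253, 0.031, 0, 0, 0.17, -1], [0.051, -0.253, 0.031, 0, 0, 0.17, -1]],
  ],
)

```text
clock: 3.07
position: [0.3991, 0.0385, 0.2186]
ee_rot: [3.139, 0.115, 0.0]
force: [0.5, 0.1, 0.5]
width: 1.001
gripper_force: 0.0
```

Run:
```python
from h import *
c=cam('wrist'); im=get_image('wrist'); save(im,'w2.png',1.2)
rs=silhouettes('snack_tub','wrist'); 
for r in rs:
  x0=toplane('wrist',r['pixel'],.02,c)[0]
  print(r['p'],r['pixel'],r['mask'].sum(),x0,*fit('snack_tub',[('wrist',r['mask'],c)],x0))
go(.4235,.045,.008,.08)
```

```text
t 3.17 pos [0.3992 0.037  0.2186] delta [ 0.0248 -0.0064  0.2106] [ 0.0005 -0.     -0.0103] q [ 0.15  0.11 -0.4   2.06  0.05  0.98 -1.78] F [ 0.4 -0.4  0.5] w 1.0 0.0
```

View pics/w2.png

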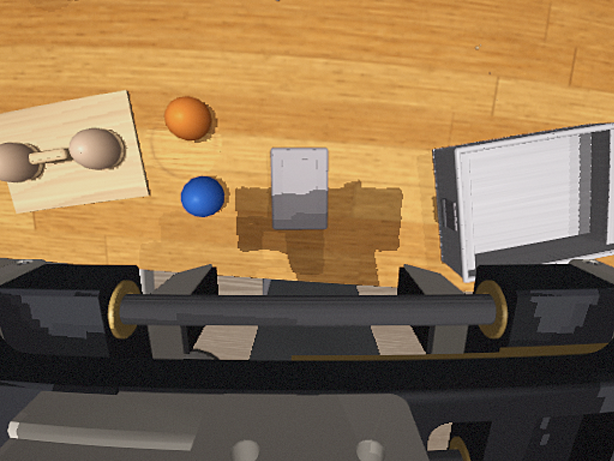

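The wrist view shows the grey tub at (300,188), the blue and orange eggs left of it, and the divider and box at the edges. The network missed the tub here, so I'll mask it by its lack of colour and fit.

Run:
```python
from h import *
c=cam('wrist'); im=get_image('wrist')
hsv=cv2.cvtColor(im,cv2.COLOR_RGB2HSV); m=np.zeros((384,512),np.uint8); m[115:205,205:295]=(hsv[115:205,205:295,1]<60)
m=cv2.morphologyEx(m,cv2.MORPH_OPEN,np.ones((3,3)))
n,l,st,_=cv2.connectedComponentsWithStats(m); k=1+st[1:,4].argmax(); print(st[k])
p,f=fit('snack_tub',[('wrist',l==k,c)],(.4235,.045)); print(p,f)
go(p[0],p[1],.010,p[2])
```

```text
[ 224  123   48   68 3177]
[0.42277659 0.04927261 0.06831228] 0.05614973262032086
t 3.22 pos [0.3993 0.0368 0.2187] delta [ 0.0243 -0.0109  0.2087] [ 0.0004 -0.0001  0.0006] q [ 0.15  0.11 -0.4   2.06  0.05  0.98 -1.78] F [ 0.1 -0.1  0.8] w 0.996 0.0
```

Call:
jog_arm(
  motion=[
    [[0.006, -0.003, 0.02, 0, 0, 0, -1], [0.012, -0.006, 0.05, 0, 0, 0, -1], [0.018, -0.009, 0.08, 0, 0, 0, -1], [0.024, -0.011, 0.11, 0, 0, 0, -1], [0.024, -0.011, 0.135, 0, 0, 0, -1], [0.024, -0.011, 0.15, 0, 0, 0, -1], [0.024, -0.011, 0.155, 0, 0, 0, -1], [0.024, -0.011, 0.155, 0, 0, 0, -1]],
  ],
)

```text
clock: 3.88
position: [0.4216, 0.0496, 0.0627]
ee_rot: [3.139, 0.109, -0.004]
force: [-0.6, 0.2, -0.5]
width: 1.002
gripper_force: 0.0
```

Run:
```python
from h import *
go(.423,.048,.010,.068)
```

```text
t 3.88 pos [0.4216 0.0496 0.0627] delta [0.0014 0.0017 0.0527] [0.0006 0.0024 0.0012] q [ 0.04  0.38 -0.36  2.2   0.23  0.6  -1.99] F [-0.6  0.2 -0.5] w 1.002 0.0
```

Call:
jog_arm(
  motion=[
    [[0, 0, 0.015, 0, 0, 0, -1], [0, 0, 0.035, 0, 0, 0, -1], [0, 0, 0.048, 0, 0, 0, -1], [0, 0, 0.051, 0, 0, 0, -1], [0, 0, 0.051, 0, 0, 0, 0.6], [0, 0, 0.051, 0, 0, 0, 0.6], [0, 0, 0.051, 0, 0, 0, 0.6], [0, 0, 0.051, 0, 0, 0, 0.6], [0, 0, 0.051, 0, 0, 0, 0.6], [0, 0, 0.051, 0, 0, 0, 0.6]],
  ],
  force=20,
)

```text
clock: 4.72
position: [0.4226, 0.0506, 0.0131]
ee_rot: [3.139, 0.111, 0.001]
force: [-1.8, -0.4, 7.6]
width: 0.633
gripper_force: 20.0
```

Run:
```python
from h import *
go(.4345,-.2015,.17,.241)
```

```text
t 4.72 pos [0.4226 0.0506 0.0131] delta [-0.0057  0.2524 -0.1568] [ 0.0003 -0.0008 -0.1706] q [-0.01  0.47 -0.3   2.24  0.31  0.46 -2.06] F [-1.8 -0.4  7.6] w 0.633 20.0
```

Call:
jog_arm(
  motion=[
    [[0, 0, -0.02, 0, 0, 0, 0.6], [0, 0, -0.05, 0, 0, 0, 0.6], [0, 0.01, -0.085, 0, 0, 0, 0.6], [0, 0.04, -0.12, 0, 0, -0.03, 0.6], [-0.001, 0.075, -0.14, 0, 0, -0.06, 0.6], [-0.002, 0.11, -0.15, 0, 0, -0.09, 0.6], [-0.003, 0.145, -0.157, 0, 0, -0.12, 0.6], [-0.004, 0.18, -0.157, 0, 0, -0.15, 0.6], [-0.005, 0.21, -0.157, 0, 0, -0.17, 0.6], [-0.005, 0.23, -0.157, 0, 0, -0.17, 0.6]],
  ],
)

```text
clock: 5.55
position: [0.4326, -0.1825, 0.1697]
ee_rot: [3.118, 0.374, -0.0]
force: [0.5, 0.4, -2.3]
width: 0.629
gripper_force: 20.0
```

Run:
```python
from h import *
go(.4345,-.2015,.15,.241)
```

```text
t 5.55 pos [ 0.4326 -0.1825  0.1697] delta [-0.0026  0.0189  0.0198] [ 0.001   0.0004 -0.0022] q [ 0.55  0.27 -0.33  1.99  0.11  0.89 -1.16] F [ 0.5  0.4 -2.3] w 0.629 20.0
```

Call:
jog_arm(
  motion=[
    [[-0.001, 0.008, 0.005, 0, 0, 0, 0.6], [-0.002, 0.015, 0.01, 0, 0, 0, 0.6], [-0.002, 0.019, 0.025, 0, 0, 0, 0.6], [-0.002, 0.019, 0.045, 0, 0, 0, 0.6], [-0.002, 0.019, 0.065, 0, 0, 0, 0.6], [-0.002, 0.019, 0.075, 0, 0, 0, 0.6], [-0.002, 0.019, 0.08, 0, 0, 0, 0.6], [-0.002, 0.019, 0.08, 0, 0, 0, 0.6]],
  ],
)

```text
clock: 6.22
position: [0.4355, -0.1968, 0.0887]
ee_rot: [-3.117, -0.379, 0.003]
force: [0.3, 0.9, -1.3]
width: 0.628
gripper_force: 20.0
```

Run:
```python
from h import *
go(.4345,-.2015,.019,.241)
rs=[r for r in (get_image('wrist') is not None) and silhouettes('lunch_box','wrist')]
c=cam('wrist')
for r in rs: print(r['p'],r['mask'].sum(),*fit('lunch_box',[('wrist',r['mask'],c)],(.4345,-.2)))
```

```text
t 6.22 pos [ 0.4355 -0.1968  0.0887] delta [-0.002   0.0044  0.0697] [-0.0016  0.0017  0.001 ] q [ 0.55  0.4  -0.3   2.06  0.17  0.71 -1.19] F [ 0.3  0.9 -1.3] w 0.628 20.0
0.64 21303 [ 0.4365294  -0.20075435  0.24882101] 0.5626250353503084
```

Call:
jog_arm(
  motion=[
    [[-0.001, 0.002, 0.015, 0, 0, 0, 0.6], [-0.002, 0.004, 0.035, 0, 0, 0, 0.6], [-0.002, 0.004, 0.05, 0, 0, 0, 0.6], [-0.002, 0.004, 0.06, 0, 0, 0, 0.6], [-0.002, 0.004, 0.066, 0, 0, 0, 0.6], [-0.002, 0.004, 0.07, 0, 0, 0, 0.6], [-0.002, 0.004, 0.071, 0, 0, 0, 0.6], [-0.002, 0.004, 0.071, 0, 0, 0, 0.6]],
  ],
)

```text
clock: 6.98
position: [0.4355, -0.2023, 0.019]
ee_rot: [3.119, 0.377, 0.001]
force: [-0.2, 0.8, -2.2]
width: 0.632
gripper_force: 20.0
```

Call:
jog_arm(
  motion=[
    [[0, 0, 0, 0, 0, 0, 0.6]],
  ],
)

```text
clock: 7.07
position: [0.4355, -0.2024, 0.0192]
ee_rot: [3.118, 0.377, 0.001]
force: [-0.1, -0.1, -1.5]
width: 0.63
gripper_force: 20.0
```

Nearly on the floor, about 2 mm above it. I'll go down that much, release and rise.

Call:
jog_arm(
  motion=[
    [[0, 0, 0.001, 0, 0, 0, 0.6], [0, 0, 0.002, 0, 0, 0, 0.6], [0, 0, 0.002, 0, 0, 0, 0.6], [0, 0, 0.002, 0, 0, 0, -0.7], [0, 0, 0.002, 0, 0, 0, -0.7], [0, 0, 0.002, 0, 0, 0, -0.7], [0, 0, 0.002, 0, 0, 0, -0.7], [0, 0, 0.002, 0, 0, 0, -0.7], [0, 0, -0.01, 0, 0, 0, -0.7], [0, 0, -0.03, 0, 0, 0, -0.7]],
  ],
)

```text
clock: 7.9
position: [0.4337, -0.2017, 0.0475]
ee_rot: [-3.117, -0.377, 0.005]
force: [-0.2, -0.4, 0.1]
width: 0.848
gripper_force: 0.0
```

Call:
jog_arm(
  motion=[
    [[0, 0, -0.03, 0, 0, 0, -0.7], [0, 0, -0.06, 0, 0, 0, -0.7], [-0.01, 0, -0.1, 0, 0, 0, -0.7], [-0.02, 0, -0.13, 0, 0, 0, -0.7], [-0.03, 0, -0.16, 0, 0, 0, -0.7], [-0.03, 0, -0.18, 0, 0, 0, -0.7], [-0.03, 0, -0.18, 0, 0, 0, -0.7], [-0.03, 0, -0.18, 0, 0, 0, -0.7], [-0.03, 0, -0.18, 0, 0, 0, -0.7], [-0.03, 0, -0.18, 0, 0, 0, -0.7]],
  ],
)

```text
clock: 8.73
position: [0.4054, -0.2091, 0.2274]
ee_rot: [-3.118, -0.378, 0.003]
force: [-0.2, -0.8, -0.5]
width: 0.85
gripper_force: 0.0
```

Run:
```python
from h import *
c=cam('wrist'); im=get_image('wrist'); save(im,'w3.png',1.2)
for r in silhouettes('lunch_box','wrist'): print(r['p'],r['mask'].sum(),*fit('lunch_box',[('wrist',cv2.morphologyEx(r['mask'].astype(np.uint8),cv2.MORPH_CLOSE,np.ones((51,51)))>0,c)],(.4345,-.2)))
t=get_image('top')
for r in silhouettes('lunch_box','top'): print('top',r['p'],*fit('lunch_box',[('top',r['mask'],cam('top'))],(.4345,-.2)))
go(.43,.27,.28,.2+np.pi/2)
```

```text
0.93 16546 [ 0.43503783 -0.1992232  -2.89969319] 0.041207049575250454
top 0.73 [ 0.43445496 -0.20105219  0.25061675] 0.48517261256645106
t 8.93 pos [ 0.4057 -0.2092  0.2278] delta [ 0.1379 -0.4596 -0.0519] [-1.7000e-03  1.0000e-04 -1.5297e+00] q [ 0.64  0.18 -0.33  1.94  0.07  1.03 -1.05] F [ 0.5 -0.5  0.7] w 0.846 0.0
```

View pics/w3.png

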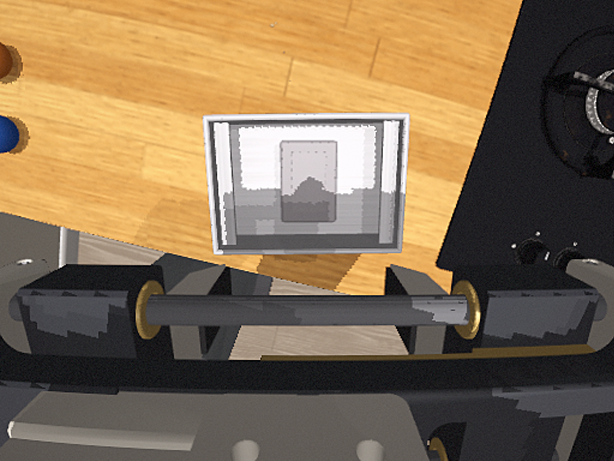

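The tub lies flat and free, centred in the box at (308,182), and the box ledges at both ends are clear. Next, the divider.

Call:
jog_arm(
  motion=[
    [[0.006, -0.02, -0.005, 0, 0, -0.1, -0.7], [0.016, -0.05, -0.01, 0, 0, -0.22, -0.7], [0.026, -0.085, -0.02, 0, 0, -0.34, -0.7], [0.036, -0.12, -0.03, 0, 0, -0.46, -0.7], [0.046, -0.155, -0.04, 0, 0, -0.58, -0.7], [0.056, -0.19, -0.05, 0, 0, -0.7, -0.7], [0.066, -0.225, -0.052, 0, 0, -0.82, -0.7], [0.076, -0.26, -0.052, 0, 0, -0.94, -0.7], [0.088, -0.295, -0.052, 0, 0, -1.06, -0.7], [0.1, -0.33, -0.052, 0, 0, -1.18, -0.7]],
  ],
)

```text
clock: 9.77
position: [0.4241, 0.1366, 0.2806]
ee_rot: [2.376, 2.055, 0.0]
force: [0.3, 0.3, 0.4]
width: 0.852
gripper_force: 0.0
```

Run:
```python
from h import *
go(.44,.275,.26,.2+np.pi/2)
```

```text
t 9.77 pos [0.4241 0.1366 0.2806] delta [ 0.1392 -0.0042  0.0206] [ 4.000e-04  2.000e-04 -3.445e-01] q [ 0.23  0.17 -0.75  1.86  0.12  1.16 -0.7 ] F [0.3 0.3 0.4] w 0.852 0.0
```

Call:
jog_arm(
  motion=[
    [[0.025, -0.001, 0.003, 0, 0, -0.07, -0.3], [0.055, -0.002, 0.008, 0, 0, -0.15, 0], [0.085, -0.003, 0.013, 0, 0, -0.23, 0], [0.115, -0.004, 0.018, 0, 0, -0.3, 0], [0.132, -0.004, 0.02, 0, 0, -0.34, 0], [0.139, -0.004, 0.02, 0, 0, -0.345, 0], [0.139, -0.004, 0.02, 0, 0, -0.345, 0], [0.139, -0.004, 0.02, 0, 0, -0.345, 0], [0.139, -0.004, 0.02, 0, 0, -0.345, 0], [0.139, -0.004, 0.02, 0, 0, -0.345, 0]],
  ],
)

```text
clock: 10.6
position: [0.4416, 0.2715, 0.2607]
ee_rot: [1.997, 2.424, -0.001]
force: [1.6, -0.2, -0.4]
width: 0.5
gripper_force: 0.0
```

Run:
```python
from h import *
c=cam('wrist'); im=get_image('wrist')
D=silhouettes('divider','wrist'); E=silhouettes('egg_a','wrist')
for r in D:
  m=r['mask'].astype(np.uint8)
  h=cv2.minAreaRect(np.argwhere(m)[:,::-1].astype(np.float32)); print('D',r['p'],r['pixel'],m.sum(),h)
  full=m.copy()
  for e in E: full|=e['mask'].astype(np.uint8)
  plate=MODELS['divider']
  print('fit no eggs',*fit('divider',[('wrist',m>0,c)],(.44,.312)))
  MODELS['divider']=plate+[egg(.05),egg(-.05)]
  print('fit eggs',*fit('divider',[('wrist',full>0,c)],(.44,.312)))
  MODELS['divider']=plate
for e in E: print('egg',e['p'],e['pixel'],e['mask'].sum(),toplane('wrist',e['pixel'],.03,c)[0])
go(.44,.312,.08,.2+np.pi/2)
save(im,'w4.png',1.2)
```

```text
D 0.56 [263.2, 136.6] 7410 ((262.0, 138.0), (116.0, 80.0), 90.0)
fit no eggs [0.44109416 0.31319101 0.19076741] 0.2007981233316256
fit eggs [0.44135673 0.3131532  0.1901217 ] 0.0933914232883305
egg 0.93 [262.5, 106.2] 835 [0.43280035 0.36014658 0.03      ]
egg 0.69 [262.2, 172.7] 723 [0.45002924 0.27186756 0.03      ]
egg 0.63 [273.3, 238.7] 397 [0.48605079 0.17684853 0.03      ]
egg 0.46 [223.7, 238.8] 201 [0.41309262 0.162441   0.03      ]
t 10.75 pos [0.4415 0.2721 0.2608] delta [0.0396 0.0061 0.1808] [ 0.0006  0.0005 -0.0067] q [-0.02  0.35 -0.83  1.73  0.28  1.18 -0.73] F [ 0.2 -0.5  0.4] w 0.502 0.0
```

View pics/w4.png

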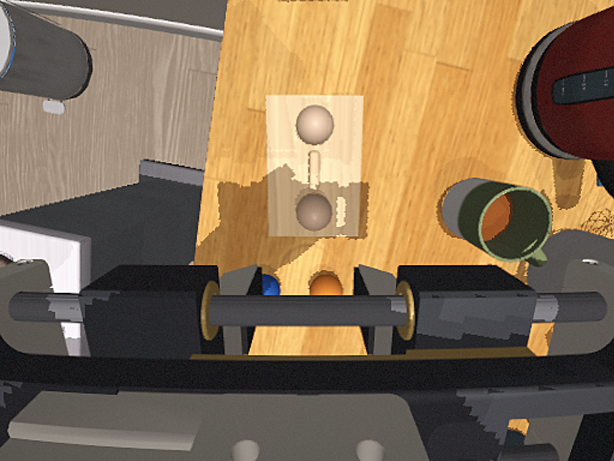

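The wrist view shows the divider at (315,165) with both brown eggs standing at (315,125) and (315,210) and the fin between them at (314,168). The mug is well to the right at (500,220).

Run:
```python
from h import *
print(toplane('wrist',[[314/1.2,150/1.2],[314/1.2,187/1.2]],.038))
go(.4413,.3132,.085,.190+np.pi/2)
```

```text
[[0.4362214  0.33660362 0.038     ]
 [0.44424551 0.296539   0.038     ]]
t 10.75 pos [0.4415 0.2721 0.2608] delta [0.0405 0.0076 0.1758] [0.0006 0.0005 0.0033] q [-0.02  0.35 -0.83  1.73  0.28  1.18 -0.73] F [ 0.2 -0.5  0.4] w 0.502 0.0
```

Call:
jog_arm(
  motion=[
    [[0.006, 0.001, 0.015, 0, 0, 0, 0], [0.014, 0.003, 0.04, 0, 0, 0, 0], [0.022, 0.005, 0.07, 0, 0, 0, 0], [0.032, 0.006, 0.1, 0, 0, 0, 0], [0.04, 0.007, 0.13, 0, 0, 0, 0], [0.042, 0.007, 0.155, 0, 0, 0.003, 0], [0.042, 0.007, 0.17, 0, 0, 0.003, 0], [0.042, 0.007, 0.175, 0, 0, 0.003, 0], [0.042, 0.007, 0.175, 0, 0, 0.003, 0], [0.042, 0.007, 0.175, 0, 0, 0.003, 0]],
  ],
)

```text
clock: 11.58
position: [0.4404, 0.3156, 0.0864]
ee_rot: [1.999, 2.423, 0.001]
force: [0.9, 0.5, 0.9]
width: 0.502
gripper_force: 0.0
```

Run:
```python
from h import *
go(.441,.3145,.010,.190+np.pi/2)
c=cam('wrist'); im=get_image('wrist')
save(im[0:330,100:420],'w5.png',1.8)
go(.441,.3145,.010,.190+np.pi/2)
print(proj('wrist',[[.441,.3145,.038]],c), cam('wrist')[2][:3,3])
```

```text
t 11.58 pos [0.4404 0.3156 0.0864] delta [-0.0012  0.0003  0.0764] [ 0.0007 -0.0003  0.0015] q [-0.21  0.57 -0.72  1.89  0.49  0.86 -0.98] F [0.9 0.5 0.9] w 0.502 0.0
t 11.63 pos [0.4406 0.3159 0.0868] delta [-0.0015 -0.      0.0768] [ 0.0017 -0.0007  0.0015] q [-0.21  0.57 -0.72  1.89  0.49  0.86 -0.98] F [0.3 1.  0.7] w 0.5 0.0
[[256.89130302 214.76092503]] [0.42713478 0.38305294 0.24375226]
```

View pics/w5.png

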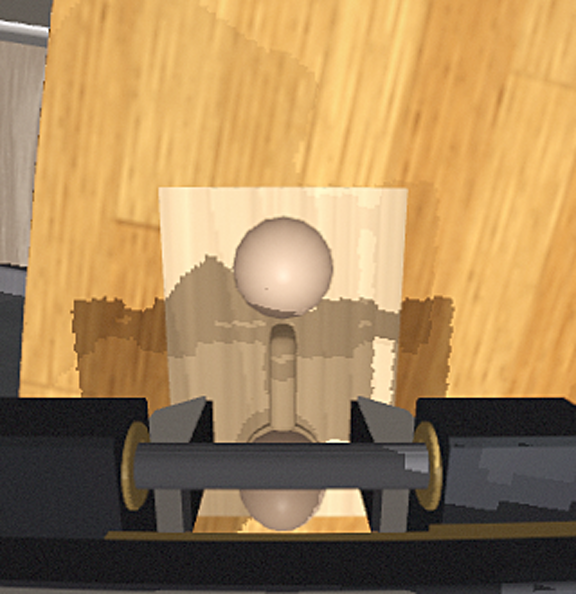

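The crop shows the fin at (283,375), midway between the fingers, with the far egg upright at (283,265). I'll check the position along the fin from the plate's far corners.

Run:
```python
from h import *
q=toplane('wrist',[[188.3,104],[326,104]],.005); print(q, np.linalg.norm(q[1]-q[0]))
a=.19; yd=np.array([-np.sin(a),np.cos(a)]); print('centre',q[:,:2].mean(0)-.085*yd, 'yaw',np.arctan2(*(q[1]-q[0])[1::-1]))
f=toplane('wrist',[[257.2,180]],.038); print('fin end->centre',f[0,:2]-.022*yd)
```

```text
[[0.36996596 0.38696801 0.005     ]
 [0.48119315 0.40852779 0.005     ]] 0.11329745034798056
centre [0.44163256 0.31427754] yaw 0.191461248458492
fin end->centre [0.44047347 0.32006102]
```

Call:
jog_arm(
  motion=[
    [[-0.001, 0, 0.015, 0, 0, 0, 0], [-0.001, 0, 0.035, 0, 0, 0, 0], [-0.001, 0, 0.052, 0, 0, 0, 0], [-0.001, 0, 0.064, 0, 0, 0, 0], [-0.001, 0, 0.072, 0, 0, 0, 0], [-0.001, 0, 0.076, 0, 0, 0, 0], [-0.001, 0, 0.076, 0, 0, 0, 0.2], [-0.001, 0, 0.076, 0, 0, 0, 0.4], [-0.001, 0, 0.076, 0, 0, 0, 0.5], [-0.001, 0, 0.076, 0, 0, 0, 0.55]],
  ],
  force=10,
)

```text
clock: 12.47
position: [0.4405, 0.3149, 0.0103]
ee_rot: [1.998, 2.424, 0.002]
force: [-0.1, -0.3, 0.4]
width: 0.259
gripper_force: 0.0
```

Call:
jog_arm(
  motion=[
    [[0, 0, 0, 0, 0, 0, 0.6], [0, 0, 0, 0, 0, 0, 0.65], [0, 0, 0, 0, 0, 0, 0.7], [0, 0, 0, 0, 0, 0, 0.74], [0, 0, 0, 0, 0, 0, 0.78], [0, 0, 0, 0, 0, 0, 0.82], [0, 0, 0, 0, 0, 0, 0.86], [0, 0, 0, 0, 0, 0, 0.9]],
  ],
  force=10,
)

```text
clock: 13.13
position: [0.4405, 0.3146, 0.0097]
ee_rot: [1.998, 2.424, 0.001]
force: [2.2, 0.4, 1.3]
width: 0.132
gripper_force: 10.0
```

Call:
jog_arm(
  motion=[
    [[0, 0, 0, 0, 0, 0, 0.95], [0, 0, 0, 0, 0, 0, 0.95], [0, 0, 0, 0, 0, 0, 0.95]],
  ],
  force=25,
)

```text
clock: 13.38
position: [0.4405, 0.3146, 0.0097]
ee_rot: [1.998, 2.424, 0.001]
force: [3.3, 0.6, 2.8]
width: 0.13
gripper_force: 25.0
```

Run:
```python
from h import *
go(.435,-.2007,.18,.242+np.pi/2)
```

```text
t 13.38 pos [0.4405 0.3146 0.0097] delta [-0.5048 -0.1035 -0.1704] [ 0.0006 -0.0001 -0.0503] q [-0.27  0.67 -0.63  1.95  0.6   0.72 -1.07] F [3.3 0.6 2.8] w 0.13 25.0
```

Gripped at 12 mm. Now a gentle lift.

Call:
jog_arm(
  motion=[
    [[0, 0, -0.002, 0, 0, 0, 0.95], [0, 0, -0.005, 0, 0, 0, 0.95], [0, 0, -0.01, 0, 0, 0, 0.95], [0, 0, -0.017, 0, 0, 0, 0.95], [0, 0, -0.026, 0, 0, 0, 0.95], [0, 0, -0.036, 0, 0, 0, 0.95], [0, 0, -0.046, 0, 0, 0, 0.95], [0, 0, -0.056, 0, 0, 0, 0.95], [0, 0, -0.066, 0, 0, 0, 0.95], [0, 0, -0.076, 0, 0, 0, 0.95]],
  ],
)

```text
clock: 14.22
position: [0.4402, 0.3145, 0.0868]
ee_rot: [1.998, 2.424, 0.001]
force: [-0.1, 0.3, -2.1]
width: 0.128
gripper_force: 25.0
```

Call:
jog_arm(
  motion=[
    [[0, 0, -0.01, 0, 0, 0, 0.95], [0, 0, -0.02, 0, 0, 0, 0.95], [0, 0, -0.03, 0, 0, 0, 0.95], [0, 0, -0.038, 0, 0, 0, 0.95], [0, 0, -0.044, 0, 0, 0, 0.95], [0, 0, -0.048, 0, 0, 0, 0.95], [0, 0, -0.05, 0, 0, 0, 0.95], [0, 0, -0.05, 0, 0, 0, 0.95]],
  ],
)

```text
clock: 14.88
position: [0.4402, 0.3145, 0.1358]
ee_rot: [1.998, 2.424, 0.0]
force: [-0.5, -0.7, -2.3]
width: 0.123
gripper_force: 25.0
```

Run:
```python
from h import *
go(.435,-.2007,.14,.242+np.pi/2)
s=get_image('scene'); im=get_image('wrist'); save(np.hstack([s[140:290,130:330],im[60:210,160:360]]),'w6.png',1.9)
```

```text
t 14.88 pos [0.4402 0.3145 0.1358] delta [-0.5048 -0.1034 -0.0042] [ 0.0003 -0.     -0.0502] q [-0.17  0.51 -0.76  1.84  0.43  0.96 -0.93] F [-0.5 -0.7 -2.3] w 0.123 25.0
```

View pics/w6.png

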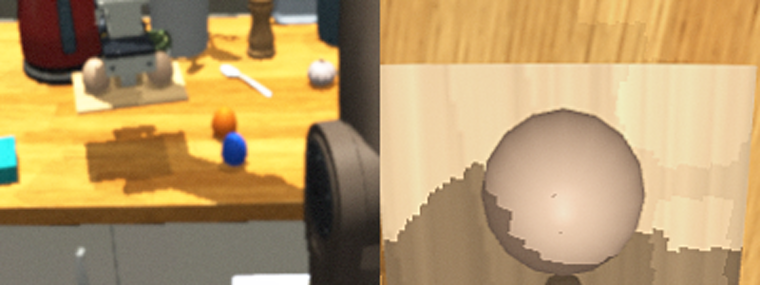

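Both eggs stand in their pockets and the plate is level: in the scene half at (130,85), in the wrist half at (565,190). Now the carry, with gentle ramps.

Call:
jog_arm(
  motion=[
    [[-0.003, -0.0006, 0, 0, 0, 0, 0.95], [-0.009, -0.0018, 0, 0, 0, 0, 0.95], [-0.018, -0.0036, -0.001, 0, 0, 0, 0.95], [-0.028, -0.006, -0.002, 0, 0, 0, 0.95], [-0.041, -0.0085, -0.003, 0, 0, 0, 0.95], [-0.055, -0.0113, -0.004, 0, 0, 0, 0.95], [-0.07, -0.0143, -0.004, 0, 0, 0, 0.95], [-0.0847, -0.0173, -0.004, 0, 0, 0, 0.95], [-0.0994, -0.0203, -0.004, 0, 0, 0, 0.95], [-0.114, -0.0233, -0.004, 0, 0, 0, 0.95]],
  ],
)

```text
clock: 15.82
position: [0.4388, 0.1961, 0.1396]
ee_rot: [1.999, 2.423, -0.001]
force: [0.5, -0.2, -2.7]
width: 0.126
gripper_force: 25.0
```

Call:
jog_arm(
  motion=[
    [[-0.0147, -0.003, 0, 0, 0, 0, 0.95], [-0.0294, -0.006, 0, 0, 0, 0, 0.95], [-0.0441, -0.009, 0, 0, 0, 0, 0.95], [-0.0588, -0.012, 0, 0, 0, 0, 0.95], [-0.0735, -0.015, 0, 0, 0, 0, 0.95], [-0.0882, -0.018, 0, 0, 0, 0, 0.95], [-0.1029, -0.021, 0, 0, 0, 0, 0.95], [-0.1176, -0.024, 0, 0, 0, 0, 0.95], [-0.1323, -0.027, 0, 0, 0, 0, 0.95], [-0.147, -0.03, 0, 0, 0, 0, 0.95]],
  ],
)

```text
clock: 16.65
position: [0.437, 0.0463, 0.1397]
ee_rot: [1.999, 2.423, -0.001]
force: [0.2, -0.3, -2.9]
width: 0.13
gripper_force: 25.0
```

Run:
```python
from h import *
go(.435,-.2007,.14,.242+np.pi/2)
```

```text
t 16.65 pos [0.437  0.0463 0.1397] delta [-2.421e-01 -4.890e-02 -1.000e-04] [-0.0002  0.0007 -0.051 ] q [ 0.42  0.35 -0.79  2.07  0.33  0.85 -0.38] F [ 0.2 -0.3 -2.9] w 0.13 25.0
```

Call:
jog_arm(
  motion=[
    [[-0.0147, -0.003, 0, 0, 0, -0.003, 0.95], [-0.0294, -0.006, 0, 0, 0, -0.008, 0.95], [-0.0441, -0.009, 0, 0, 0, -0.014, 0.95], [-0.0588, -0.012, 0, 0, 0, -0.02, 0.95], [-0.0735, -0.015, 0, 0, 0, -0.026, 0.95], [-0.0882, -0.018, 0, 0, 0, -0.032, 0.95], [-0.1029, -0.021, 0, 0, 0, -0.038, 0.95], [-0.1176, -0.024, 0, 0, 0, -0.044, 0.95], [-0.1315, -0.0268, 0, 0, 0, -0.048, 0.95], [-0.1445, -0.0294, 0, 0, 0, -0.051, 0.95]],
  ],
)

```text
clock: 17.48
position: [0.4353, -0.1011, 0.1396]
ee_rot: [1.937, 2.473, -0.001]
force: [0.2, 0.5, -2.2]
width: 0.126
gripper_force: 25.0
```

Run:
```python
from h import *
go(.435,-.2007,.14,.242+np.pi/2)
```

```text
t 17.48 pos [ 0.4353 -0.1011  0.1396] delta [-0.0966 -0.0242 -0.0003] [-0.0005  0.0006 -0.0002] q [ 0.73  0.36 -0.77  2.05  0.33  0.86  0.02] F [ 0.2  0.5 -2.2] w 0.126 25.0
```

Call:
jog_arm(
  motion=[
    [[-0.012, -0.003, 0, 0, 0, 0, 0.95], [-0.024, -0.006, 0, 0, 0, 0, 0.95], [-0.036, -0.009, 0, 0, 0, 0, 0.95], [-0.047, -0.0118, 0, 0, 0, 0, 0.95], [-0.058, -0.0145, 0, 0, 0, 0, 0.95], [-0.068, -0.017, 0, 0, 0, 0, 0.95], [-0.076, -0.019, 0, 0, 0, 0, 0.95], [-0.083, -0.021, 0, 0, 0, 0, 0.95], [-0.088, -0.022, 0, 0, 0, 0, 0.95], [-0.09, -0.0225, 0, 0, 0, 0, 0.95]],
  ],
)

```text
clock: 18.32
position: [0.4361, -0.1928, 0.1395]
ee_rot: [1.937, 2.474, -0.0]
force: [0.8, 0.7, -2.7]
width: 0.132
gripper_force: 25.0
```

Call:
jog_arm(
  motion=[
    [[0, 0, 0, 0, 0, 0, 0.95], [0, 0, 0, 0, 0, 0, 0.95]],
  ],
)

```text
clock: 18.48
position: [0.4362, -0.1916, 0.1396]
ee_rot: [-1.935, -2.475, -0.0]
force: [-0.3, 0.2, -2.9]
width: 0.126
gripper_force: 25.0
```

Run:
```python
from h import *
im=get_image('wrist'); go(.435,-.2007,.14,.242+np.pi/2)
save(im[:,60:450],'w7.png',1.55)
P=np.array([[x,y,z] for x in(-.066,.066) for y in(-.094,.094) for z in(.064,)])@R.from_euler('z',.242).as_matrix().T+[.435,-.2007,0]
print((proj('wrist',P)-[60,0])*1.55)
```

```text
t 18.53 pos [ 0.4362 -0.1915  0.1396] delta [-0.0087 -0.0034 -0.0004] [ 0.0001 -0.0002  0.0017] q [ 0.88  0.4  -0.74  1.99  0.34  0.88  0.2 ] F [-0.1 -0.3 -2. ] w 0.13 25.0
[[193.73286884 471.41161098]
 [170.44986716 156.36653165]
 [403.67987021 471.84007138]
 [425.88454656 156.60622135]]
```

View pics/w7.png

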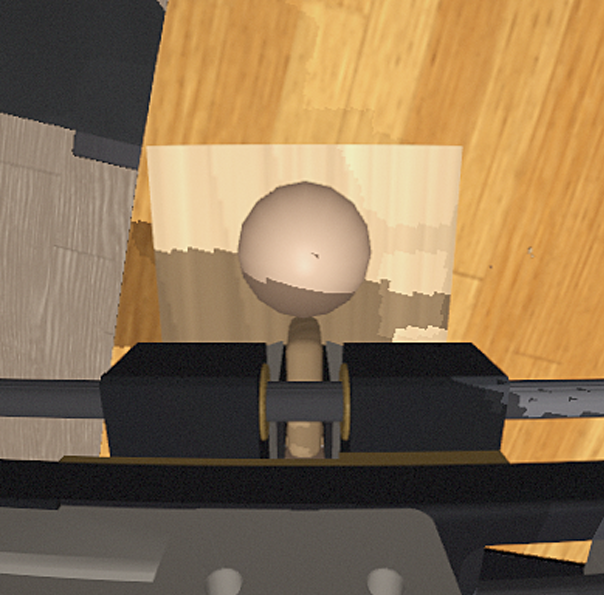

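The wrist view shows the plate level with its far corners at (147,146) and (461,146) and the egg upright at (305,250). The box is hidden beneath it. I'll measure where the divider sits in the grip.

Run:
```python
from h import *
s=observe()
q=toplane('wrist',np.array([[147.5,146],[461.5,146]])/1.55+[60,0],s['position'][2]-.0097+.005)
a=np.arctan2(*(q[1]-q[0])[1::-1]); yd=np.array([-np.sin(a),np.cos(a)])
c=q[:,:2].mean(0)-.085*yd; tool=R.from_rotvec(s['ee_rot']).as_matrix()
print('len',np.linalg.norm(q[1]-q[0]),'yaw',a,'tool yaw',np.arctan2(tool[1,0],tool[0,0])-np.pi/2,'off tool xy',tool.T@np.r_[c-s['position'][:2],0])
# box rim from top: fit using rim corners; w3 image recon
Tt=np.eye(4);Tt[:3,:3]=tool;Tt[:3,3]=s['position']; X=np.linalg.inv(Tt)@cam('wrist')[2]
T3=np.eye(4);T3[:3,:3]=R.from_rotvec([-3.118,-.378,.003]).as_matrix();T3[:3,3]=[.4056,-.2092,.2277]
K,d,_=cam('wrist'); c3=(K,d,T3@X)
g=cv2.cvtColor(cv2.resize(cv2.imread('pics/w3.png'),(512,384),interpolation=cv2.INTER_AREA),cv2.COLOR_BGR2GRAY).astype(float)
px=np.array([[204.5,115],[409.5,114.5],[403,252],[217,254]])/1.2
print(toplane('wrist',px,.064,c3).round(4), toplane('wrist',px,.064,c3).mean(0))
```

```text
len 0.11257786671800221 yaw 0.24360245365797437 tool yaw 0.24369167934048774 off tool xy [-9.80325650e-04 -1.00222802e-05 -2.31232922e-07]
[[ 0.477  -0.0941  0.064 ]
 [ 0.5223 -0.2765  0.064 ]
 [ 0.3947 -0.3108  0.064 ]
 [ 0.3478 -0.1291  0.064 ]] [ 0.43545813 -0.20265183  0.064     ]
```

Run:
```python
from h import *
go(.435,-.2004,.0577,.242+np.pi/2)
```

```text
t 18.53 pos [ 0.4362 -0.1915  0.1396] delta [-0.0084 -0.0033  0.0819] [ 0.0001 -0.0002  0.0017] q [ 0.88  0.4  -0.74  1.99  0.34  0.88  0.2 ] F [-0.1 -0.3 -2. ] w 0.13 25.0
```

Call:
jog_arm(
  motion=[
    [[-0.001, -0.0005, 0.001, 0, 0, 0, 0.95], [-0.003, -0.001, 0.004, 0, 0, 0, 0.95], [-0.005, -0.002, 0.009, 0, 0, 0, 0.95], [-0.007, -0.003, 0.015, 0, 0, 0, 0.95], [-0.0085, -0.0033, 0.022, 0, 0, 0, 0.95], [-0.0085, -0.0033, 0.029, 0, 0, 0, 0.95], [-0.0085, -0.0033, 0.035, 0, 0, 0, 0.95], [-0.0085, -0.0033, 0.04, 0, 0, 0, 0.95], [-0.0085, -0.0033, 0.043, 0, 0, 0, 0.95], [-0.0085, -0.0033, 0.044, 0, 0, 0, 0.95]],
  ],
)

```text
clock: 19.37
position: [0.4347, -0.2009, 0.095]
ee_rot: [-1.935, -2.474, 0.0]
force: [-0.2, -0.0, -3.0]
width: 0.13
gripper_force: 25.0
```

Call:
jog_arm(
  motion=[
    [[0, 0, 0, 0, 0, 0, 0.95], [0, 0, 0, 0, 0, 0, 0.95]],
  ],
)

```text
clock: 19.53
position: [0.4351, -0.2011, 0.0958]
ee_rot: [1.935, 2.474, 0.0]
force: [-0.1, -0.5, -1.8]
width: 0.125
gripper_force: 25.0
```

Run:
```python
from h import *
go(.435,-.2004,.0577,.242+np.pi/2)
```

```text
t 19.53 pos [ 0.4351 -0.2011  0.0958] delta [0.0007 0.     0.0381] [0.0002 0.0002 0.0012] q [ 0.85  0.46 -0.69  2.03  0.41  0.79  0.16] F [-0.1 -0.5 -1.8] w 0.125 25.0
```

Call:
jog_arm(
  motion=[
    [[0, 0, 0.001, 0, 0, 0, 0.95], [0, 0, 0.004, 0, 0, 0, 0.95], [0, 0, 0.008, 0, 0, 0, 0.95], [0, 0, 0.012, 0, 0, 0, 0.95], [0, 0, 0.016, 0, 0, 0, 0.95], [0, 0, 0.02, 0, 0, 0, 0.95], [0, 0, 0.024, 0, 0, 0, 0.95], [0, 0, 0.027, 0, 0, 0, 0.95], [0, 0, 0.029, 0, 0, 0, 0.95], [0, 0, 0.029, 0, 0, 0, 0.95]],
  ],
)

```text
clock: 20.37
position: [0.4347, -0.201, 0.0661]
ee_rot: [-1.935, -2.474, 0.0]
force: [-0.7, -0.2, -3.3]
width: 0.13
gripper_force: 25.0
```

Run:
```python
from h import *
go(.435,-.2004,.0577,.242+np.pi/2); print(observe()['ft_torque'].round(2))
```

```text
t 20.37 pos [ 0.4347 -0.201   0.0661] delta [0.0005 0.0004 0.0084] [-0.0005 -0.0004  0.0011] q [ 0.82  0.5  -0.66  2.06  0.46  0.73  0.12] F [-0.7 -0.2 -3.3] w 0.13 25.0
[-0.01 -0.09  0.01]
```

No contact on the way into the box. Now the last 8 mm, slowly.

Call:
jog_arm(
  motion=[
    [[0, 0, 0.001, 0, 0, 0, 0.95], [0, 0, 0.002, 0, 0, 0, 0.95], [0, 0, 0.003, 0, 0, 0, 0.95], [0, 0, 0.004, 0, 0, 0, 0.95], [0, 0, 0.005, 0, 0, 0, 0.95], [0, 0, 0.0058, 0, 0, 0, 0.95], [0, 0, 0.0064, 0, 0, 0, 0.95], [0, 0, 0.007, 0, 0, 0, 0.95]],
  ],
)

```text
clock: 21.03
position: [0.435, -0.2011, 0.0595]
ee_rot: [1.936, 2.474, -0.0]
force: [0.0, -0.2, -1.9]
width: 0.126
gripper_force: 25.0
```

Call:
jog_arm(
  motion=[
    [[0, 0, 0.0004, 0, 0, 0, 0.95], [0, 0, 0.0008, 0, 0, 0, 0.95], [0, 0, 0.0012, 0, 0, 0, 0.95], [0, 0, 0.0014, 0, 0, 0, 0.95], [0, 0, 0.0014, 0, 0, 0, 0.95]],
  ],
)

```text
clock: 21.45
position: [0.4349, -0.2011, 0.0582]
ee_rot: [-1.936, -2.474, 0.0]
force: [0.0, 0.7, -2.6]
width: 0.13
gripper_force: 25.0
```

Call:
jog_arm(
  motion=[
    [[0, 0, 0.0003, 0, 0, 0, 0.95], [0, 0, 0.0006, 0, 0, 0, 0.95], [0, 0, 0.0009, 0, 0, 0, 0.95], [0, 0, 0.0009, 0, 0, 0, 0.95]],
  ],
)

```text
clock: 21.78
position: [0.435, -0.2011, 0.0577]
ee_rot: [1.936, 2.474, -0.001]
force: [-2.0, 0.5, 5.7]
width: 0.128
gripper_force: 25.0
```

Call:
jog_arm(
  motion=[
    [[0, 0, 0.0003, 0, 0, 0, 0.95], [0, 0, 0.0006, 0, 0, 0, 0.95], [0, 0, 0.0006, 0, 0, 0, 0.95]],
  ],
)

```text
clock: 22.03
position: [0.435, -0.2011, 0.0577]
ee_rot: [1.935, 2.474, -0.001]
force: [-5.4, 1.9, 16.1]
width: 0.129
gripper_force: 25.0
```

The divider is on the ledges at the expected height. I'll ease off the load, then open slowly.

Call:
jog_arm(
  motion=[
    [[0, 0, -0.0003, 0, 0, 0, 0.95], [0, 0, -0.0006, 0, 0, 0, 0.95], [0, 0, -0.0009, 0, 0, 0, 0.95], [0, 0, -0.0009, 0, 0, 0, 0.95]],
  ],
  force=10,
)

```text
clock: 22.37
position: [0.435, -0.2012, 0.0577]
ee_rot: [1.936, 2.474, -0.0]
force: [-1.6, 0.0, 3.1]
width: 0.128
gripper_force: 10.0
```

Call:
jog_arm(
  motion=[
    [[0, 0, 0, 0, 0, 0, 0.8], [0, 0, 0, 0, 0, 0, 0.74], [0, 0, 0, 0, 0, 0, 0.7], [0, 0, 0, 0, 0, 0, 0.65], [0, 0, 0, 0, 0, 0, 0.55], [0, 0, 0, 0, 0, 0, 0.4], [0, 0, 0, 0, 0, 0, 0.2], [0, 0, 0, 0, 0, 0, 0.1], [0, 0, 0, 0, 0, 0, 0.1], [0, 0, 0, 0, 0, 0, 0.1]],
  ],
  force=5,
)

```text
clock: 23.2
position: [0.435, -0.2011, 0.0576]
ee_rot: [1.936, 2.474, -0.0]
force: [0.6, -0.1, -0.0]
width: 0.447
gripper_force: 0.0
```

Released. Now straight up, then away.

Call:
jog_arm(
  motion=[
    [[0, 0, -0.005, 0, 0, 0, 0.1], [0, 0, -0.015, 0, 0, 0, 0.1], [0, 0, -0.03, 0, 0, 0, 0.1], [0, 0, -0.05, 0, 0, 0, 0.1], [0, 0, -0.075, 0, 0, 0, 0.1], [0, 0, -0.1, 0, 0, 0, 0.1], [0, 0, -0.13, 0, 0, 0, 0.1], [-0.01, 0, -0.16, 0, 0, 0, 0.1], [-0.03, 0, -0.18, 0, 0, 0, 0.1], [-0.04, 0, -0.18, 0, 0, 0, 0.1]],
  ],
)

```text
clock: 24.03
position: [0.447, -0.2421, 0.2429]
ee_rot: [1.932, 2.467, 0.001]
force: [0.6, -0.3, 0.4]
width: 0.453
gripper_force: 0.0
```

Call:
jog_arm(
  motion=[
    [[0, 0, 0, 0, 0, 0, 0.1], [0, 0, 0, 0, 0, 0, 0.1], [0, 0, 0, 0, 0, 0, 0.1], [0, 0, 0, 0, 0, 0, 0.1]],
  ],
)

```text
clock: 24.37
position: [0.4439, -0.2387, 0.2368]
ee_rot: [-1.933, -2.474, 0.0]
force: [0.8, 0.0, -0.1]
width: 0.452
gripper_force: 0.0
```

Run:
```python
from h import *
c=cam('wrist'); im=get_image('wrist'); D=silhouettes('divider','wrist'); E=silhouettes('egg_a','wrist'); B=silhouettes('lunch_box','wrist')
print(observe()['position'])
for e in E: print('egg',e['p'],e['mask'].sum(),toplane('wrist',e['pixel'],.048+.03,c)[0].round(4))
R_=R.from_euler('z',.242).as_matrix()
print('expected eggs',[(R_@[0,y,.078]+[.435,-.2015,0]).round(4) for y in(.05,-.05)])
for r in D:
  m=r['mask'].copy()
  for e in E: m|=e['mask']
  MODELS['divider']=MODELS['divider'][:2]+[egg(.05),egg(-.05)]
  print('div',r['p'],*fit('divider',[('wrist',m,c)],(.435,-.2),.048))
  if B:
    m|=B[0]['mask']; m=cv2.morphologyEx(m.astype(np.uint8),cv2.MORPH_CLOSE,np.ones((15,15)))>0
    MODELS['bx']=MODELS['lunch_box']+[egg(.05)+[0,0,.048],egg(-.05)+[0,0,.048]]; print('box',B[0]['p'],*fit('bx',[('wrist',m,c)],(.435,-.2)))
```

```text
[ 0.44441424 -0.23934643  0.23725083]
egg 0.59 1186 [ 0.4255 -0.1545  0.078 ]
expected eggs [array([ 0.423, -0.153,  0.078]), array([ 0.447, -0.25 ,  0.078])]
div 0.76 [ 0.43470221 -0.20139282  0.24348582] 0.09596461304893822
box 0.89 [ 0.43355983 -0.19892232  0.24626916] 0.07621117012715273
```

Run:
```python
from h import *
for n in('wrist','top','scene'):
  im=get_image(n)
  for e in silhouettes('egg_b',n): print(n,round(e['p'],2),np.round(e['pixel']),e['mask'].sum(),toplane(n,e['pixel'],.078)[0].round(4))
  print(n,'expected px',proj(n,[[.423,-.153,.078],[.447,-.25,.078]]).round(0).tolist())
print(observe()['clock'])
```

```text
wrist 0.94 [257. 189.] 1061 [ 0.4472 -0.2465  0.078 ]
wrist 0.66 [257. 105.] 1219 [ 0.4245 -0.1551  0.078 ]
wrist expected px [[256.0, 102.0], [256.0, 192.0]]
top 0.78 [400. 219.] 243 [ 0.4491 -0.2523  0.078 ]
top 0.67 [244. 199.] 228 [0.4887 0.1564 0.078 ]
top 0.48 [360. 229.] 173 [ 0.4193 -0.1496  0.078 ]
top expected px [[362.0, 228.0], [399.0, 220.0]]
scene 0.72 [253. 217.] 179 [0.3418 0.1515 0.078 ]
scene 0.55 [248. 203.] 152 [0.4142 0.1663 0.078 ]
scene 0.4 [388. 198.] 58 [ 0.4243 -0.2616  0.078 ]
scene expected px [[353.0, 199.0], [383.0, 194.0]]
24.8667
```

Both eggs stand where the pockets are, and the divider is at ledge height and centred, so I hand it in.

```bash
python3 -c "
from cell import *
print(sign_off())"
```

```text
the job is handed in; nothing more can be done
None
```

I packed the box and handed the job in at about 25 s. The tub lies flat on the box floor. The divider rests on both ledges with the two brown eggs standing in its pockets, by camera measurement and contact height. The sign-off returned no verdict.

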